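# One turn of the insole press wheel, then lock it

### The arm

A 6-joint arm with a two-finger parallel gripper is mounted at the origin on the work surface. World frame = base frame: x ahead of the robot, y to its left, z up, the work surface at z = 0. Lengths are in m, angles in degrees, forces in N, time in s.
With the tool pointing down it reaches from about 0.25 to 0.725 m from the base axis. Payload 9.7 kg.
Tool frame: the origin (TCP) lies on the centre line of the jaws, within the pads' length; the fingertips stand 14 mm ahead of it and the grasp point (between the pads) lies 5 mm behind it; z points along the fingers, y is the line along which they close (so a half turn about z gives the same grasp; the last joint's range is limited). The gripper opens to 85 mm and grips with 20 to 120 N. Pads are 22 mm wide; open, the fingers measure 114 mm over their backs; the gripper's body (76 mm by 85 mm) begins 54 mm behind the grasp point. The pads swing forward as they close: fully open they stand 13 mm farther back than shut.
Start: joints at [73.682, 4.979, 10.078, 95.1, 0, 90], TCP at [0.155, 0.528, 0.245] pointing down, gripper open.
Joint ranges: [-179.16, 179.16], [-48.56, 103.87], [-65.8, 70.77], [-126.05, 130.52], [-82.76, 87.17], [-180, 180]. Speed limits (degrees/s): [127.2, 127.2, 147.25, 180, 180, 180].

### API

Orientations are given as [roll, pitch, yaw] about the fixed x, y, z axes, in that order (R = Rz(yaw) Ry(pitch) Rx(roll)).
In Python, from workcell import bot, camera, get_calibration, ticket gives the robot as it stands. The module is installed in compiled form; this text tells all that it offers.
- The arm moves only by the tool send_rows, never from a script. Its arguments are lists of equal length, an entry for each row: "linear": the shift along the tool's x, y, z in m, a list of three; "twist": the turn, a rotation vector about the tool's x, y, z in units of 10 degrees (1.0 is 10 degrees), a list of three; "gripper": the opening in per cent of the stroke, from 0 (shut) to 100 (fully open). In form: {"linear": [[x, y, z], ...], "twist": [[wx, wy, wz], ...], "gripper": [gripper, ...]}. A call has 1 to 8 rows; each row shifts and turns the commanded pose from where the row before left it, along the tool's axes as they then stand; what a row does not reach is not made up. A row lasts 1/8 s, in which the tool goes at most 62.5 mm and 10.7 degrees, less where a joint would pass 70% of its speed; a pose out of reach is approached as far as the arm can. A call with a gripper value outside its range is refused whole. The fingers move at their own pace and stop on an object; "grip_force" is the grip in N (left out, the last holds). Time passes only in rows, so rows that do not move let the fingers close. It gives the time, the measured TCP pose, the force, the opening and the grip force at its end, in the units of the state.
- bot.get_obs(): the state, without advancing time (a new reading comes with each control period).
- camera(name): name is "scene" or "top"; returns the picture (480x640x3 uint8, red, green, blue); there is no depth.
- get_calibration(name): a dict with "fx", "fy", "cx", "cy" (pixels), "origin" and "orientation" of the camera in the world. Camera axes: x right, y down, z forward; pixel columns grow to the right and rows downward; lengths in m; the calibration is good to about 2 mm. A picture is of the moment at which its call begins. get_calibration takes no time and is no camera call.
- ticket.job_done(): hands the job in; it is judged then, once.
The state is a dict: "time": time; "q": joint angles; "qd": joint speeds; "joint_efforts": joint torques, N m; "ee_pos": TCP position; "tcp_rot": TCP orientation; "wrist_force": force on the tool from outside, world axes, zero at the start; "torque": the same for the moment, N m; "opening": finger opening in m; "grasp_force": force on a finger pad.
Only numpy, scipy, OpenCV 4.12 (cv2) and the standard library are available. Lean on these libraries where they do the work, as an engineer would, in place of code of your own. Each camera call takes 0.05 s, during which the arm holds its last target. There are 200 camera calls.

### The job

Bring the press pad down onto the cork insole: with the outside of the fingers, push the press's hand wheel round clockwise (seen from above) by its upright handle through exactly one full turn, so that the handle stops where it started. Then push the lock lever at the end of the press's beam all the way over to its other side, away from the press's front. Do not grip anything, and leave everything else lying or standing where it is.

Things in the scene. Friction and masses are not known exactly. Their poses are not given: they have to be found in the camera images.
- press: Blue bench press, fixed: base plate 260 x 270 x 22 mm, two columns, a beam 60 mm deep from y = -138 to +192 mm, top 135 mm above the table. Under the wheel a pad on the screw starts 6 mm above a fixed cork insole; one clockwise turn lowers it 6 mm. Origin: centre of the base's underside, below the wheel axis; x from its front (robot's side) to its back, y along the beam to the lock lever, z up.
- wheel (a joint): Turning of the hand wheel about its upright axis, rad: 0 at the start, grows when turned clockwise seen from above, 6.283 after one turn. No stop within reach; it stays where it is left; friction of some 0.15 N m (a push of about 2 to 4 N on the handle).
- wheel_axis (a point): Centre of the hand wheel, on its axis at mid-thickness of the rim, 160 mm above the table. The dark steel wheel lies level: rim 14 mm thick, 154 mm outside diameter (top 167 mm above the table), three spokes, a hub 34 mm across (top 170 mm above the table). At the start the handle may lie in any direction from here.
- handle (a point): Middle of the wheel's upright handle: black plastic cylinder of 22 mm diameter standing on the rim, 70 mm from the wheel axis, running from 20 mm below this point to 22 mm above it (170 to 212 mm above the table). It turns with the wheel and does not spin on its own.
- lock (a joint): Lock lever's angle, rad: about 0 to 0.1 at the start, leaning 0.5 rad from upright towards the press's front (-x of the press); 1.0 is the stop, leaning as far to the back (+x of the press). It stays where it is left; some 1 N at the knob moves it.
- lock_tip (a point): Centre of the lock lever's black ball knob, 26 mm in diameter, on a 10 mm rod, 75 mm from a level pivot that is 157 mm above the table and 155 mm from the wheel axis along the press's +y. It swings in the press's x-z plane, above a steel block 70 x 50 x 25 mm on the beam (top 160 mm). The knob is 223 mm above the table at both stops, 232 mm at mid-swing, and travels 72 mm.
- glue_can: Bystander: tin with a paper band, 76 mm diameter, 110 mm high, standing beside the press; origin at the centre of its underside.
- jar: Bystander: white jar, 60 mm diameter, 75 mm high; origin at the centre of its underside.
- heel_lift: Bystander: loose cork block 60 x 50 x 18 mm lying on the press's base plate in front of the column; origin at the centre of its underside.
- tape: Bystander: paper roll of tape lying flat, 96 mm outside diameter, 25 mm high; origin at the centre of its underside.
- spatula: Bystander: spatula 200 mm long lying on the table in front of the press; origin under its middle.
- last: Bystander: wooden shoe last 250 mm long, 85 mm high, at the robot's right; origin under its middle.
- hammer: Bystander: hammer 240 mm long lying at the robot's left; origin under its middle.

How it is judged (in metres and radians):
On the way, in this order (a step that is already met when the one before it is completed fails the run):
1. the wheel has been pushed half round, clockwise (value of joint wheel between 3 and 4.5 rad).
2. the wheel has made one full turn and rests there, the lever not yet pushed (value of joint wheel between 6.083 and 6.483 rad and value of joint lock below 0.3 rad and velocity of joint wheel below 0.1 rad/s), for 0.2 s.
3. the lock lever is over at its far stop (value of joint lock above 0.88 rad), for 0.2 s.
At the end, for the whole second after the job is handed in: The wheel stands one clockwise turn on from its start, within 0.2 rad (11 degrees, 14 mm at the handle), at rest; the lock lever is over to the back (0.88 rad or more of its 1.0); all bystanders are within 20 mm of where they began (value of joint wheel between 6.083 and 6.483 rad and value of joint lock above 0.88 rad and velocity of joint wheel between -0.05 and 0.05 rad/s and distance of each of glue_can, jar, heel_lift, tape, spatula, last, hammer from where it was at the start of the episode below 0.02 m); the robot touches nothing.
It fails at once if the wheel is turned the wrong way by more than 0.5 rad (value of joint wheel below -0.5 rad).
It fails at once if the wheel is turned more than 0.5 rad past one turn (value of joint wheel above 6.783 rad).
It fails at once if the lock lever is pushed over before the wheel has made its turn (value of joint lock above 0.5 rad and value of joint wheel below 6 rad).
It fails at once if the wheel or its handle is gripped or forced (more than 35 N from the fingers) (contact force between the fingers and wheel above 35 N).
It fails at once if a bystander is shifted by more than 30 mm, lifted or carried (distance of any of glue_can, jar, heel_lift, tape, spatula, last, hammer from where it was at the start of the episode above 0.03 m).
It also fails if it takes over 66 s, if anything falls off the work surface, if the arm or the gripper's body presses on something with over 40 N, if the wrist force passes 120 N, or if a joint passes its speed limit or range.

## Working session

There is one attempt and no reset: what is moved stays moved. The work goes in short steps, Python scripts to look and compute and a tool call to move; the robot and the scene stay as the last step left them, time stands still between calls to the robot, and variables do not carry over. Pictures are saved under pics/ and viewed, at most 10 in all, crops included, and the job is handed in when it is done.

Besides the shell and the picture viewer there is one more tool, called after ">>>" by a JSON object that holds its "api" and its "payload", one argument or row to a line. send_rows: Moves the arm, as the interface text tells. Its arguments: {"type":"object","properties":{"linear":{"type":"array"},"twist":{"type":"array"},"gripper":{"type":"array"},"grip_force":{"type":"number"}},"required":["linear","twist","gripper"]}

```bash
mkdir -p pics
python3 - <<'E'
from workcell import bot,camera,get_calibration
import cv2
for n in("scene","top"):
    c=get_calibration(n);print(n,c)
    im=camera(n);cv2.imwrite(f"pics/{n}0.png",cv2.cvtColor(im,cv2.COLOR_RGB2BGR))
print(bot.get_obs())
E
```

```text
scene {'fx': 539.7469629498621, 'fy': 539.7469629498621, 'cx': 323.8894408009495, 'cy': 240.77536119462889, 'origin': array([1.2453533 , 0.7972423 , 1.06794324]), 'orientation': array([-131.66548895,   -0.70691356,  139.58738688])}
top {'fx': 579.4421839847819, 'fy': 579.4421839847819, 'cx': 324.40278098322244, 'cy': 230.79915430822234, 'origin': array([0.40519888, 0.0121352 , 1.43428171]), 'orientation': array([-173.11021272,   -0.43490882,  -90.61586297])}
{'time': 0.1, 'q': array([ 7.36844035e+01,  5.00800296e+00,  1.00391634e+01,  9.51002936e+01,
       -1.15421873e-03,  9.00019086e+01]), 'qd': array([-0.03261054, -0.12180999,  0.15966869, -0.01307641, -0.04290163,
        0.05354586]), 'joint_efforts': array([ 2.83150021e-04, -5.21561980e+01,  4.65654945e+01,  1.59635145e-02,
        2.29411285e-05,  1.33365131e-05]), 'ee_pos': array([0.15446133, 0.52766386, 0.24465496]), 'tcp_rot': array([-1.79930867e+02,  1.15652075e-03,  1.63682496e+02]), 'wrist_force': array([-0.44900174,  0.04844254,  0.29238937]), 'torque': array([ 0.02631049, -0.08208925,  0.00974406]), 'grasp_force': 0.0, 'opening': 0.08526634704661402}
```

View pics/scene0.png

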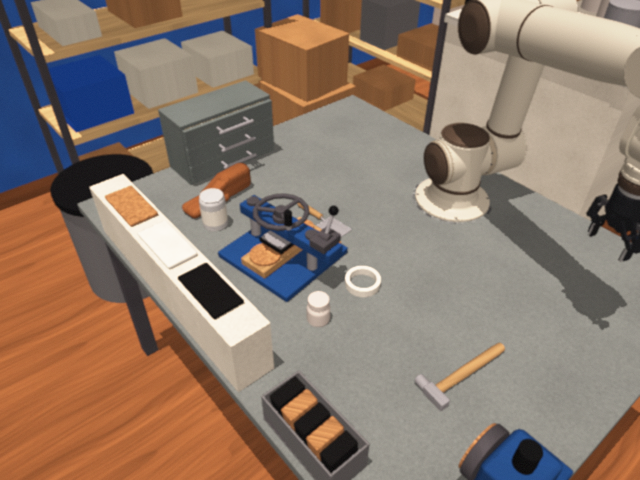

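View pics/top0.png

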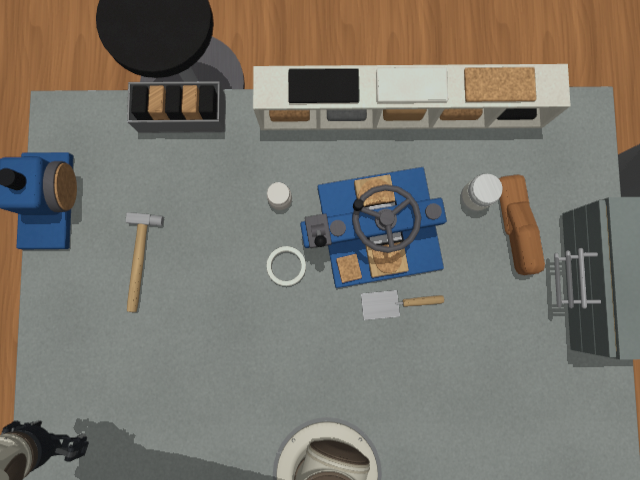

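The scene view shows the press with wheel hub near (281,213) and the lever knob at (333,210). In the top view the hub is at about (387,218), the handle top at (358,204) and the knob at (320,240). I'll zoom in on both and cast rays.

```bash
cat > h.py <<'E'
import numpy as np,cv2
from scipy.spatial.transform import Rotation as R
from workcell import bot,camera,get_calibration
def ray(n,u,v):
    c=get_calibration(n);d=R.from_euler('xyz',c['orientation'],degrees=True).apply([(u-c['cx'])/c['fx'],(v-c['cy'])/c['fy'],1])
    return np.array(c['origin']),d
def at(n,u,v,z):
    o,d=ray(n,u,v);return o+d*(z-o[2])/d[2]
def proj(n,p):
    c=get_calibration(n);q=R.from_euler('xyz',c['orientation'],degrees=True).inv().apply(np.array(p)-c['origin'])
    return c['cx']+c['fx']*q[0]/q[2],c['cy']+c['fy']*q[1]/q[2]
E
python3 - <<'E'
from h import *
a=cv2.imread('pics/top0.png');b=cv2.imread('pics/scene0.png')
A=cv2.resize(a[160:300,290:460],None,fx=4,fy=4,interpolation=3)[:, :480*2]
B=cv2.resize(b[170:310,210:380],None,fx=4,fy=4,interpolation=3)
cv2.imwrite('pics/t1.png',A);cv2.imwrite('pics/s1.png',B)
for nm,u,v,z in[('hub',387,218,.17),('handletop',358,204,.212),('knob',320,240,.223)]:print(nm,at('top',u,v,z))
for nm,u,v,z in[('knob',333,210,.223),('hub',281,213,.17)]:print('scene',nm,at('scene',u,v,z))
# base plate: blue mask
h=cv2.cvtColor(a,cv2.COLOR_BGR2HSV);m=cv2.inRange(h,(100,150,60),(125,255,255));m[:,:250]=0
p=np.argwhere(m)[:,::-1].astype(np.int32);r=cv2.minAreaRect(p);print(r,[at('top',*q,.022)[:2] for q in cv2.boxPoints(r)])
E
```

```text
hub [ 0.58493287 -0.13746661  0.17      ]
handletop [ 0.60978223 -0.07116979  0.212     ]
knob [0.53207346 0.01082976 0.223     ]
scene knob [0.52861355 0.00690872 0.223     ]
scene hub [ 0.59851222 -0.12084101  0.17      ]
((373.86077880859375, 227.8775177001953), (103.51812744140625, 143.54666137695312), 79.99201965332031) [array([0.67973881, 0.07327491]), array([ 0.73966687, -0.27931795]), array([ 0.48515377, -0.31470965]), array([0.42824562, 0.03081188])]
```

View pics/t1.png

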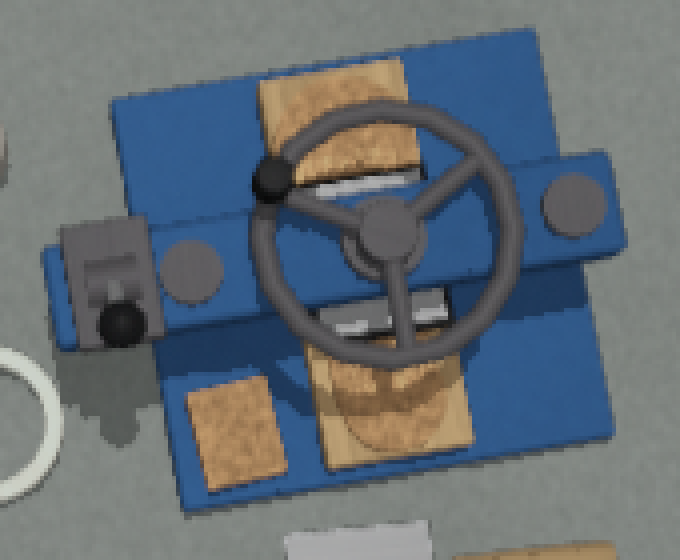

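View pics/s1.png

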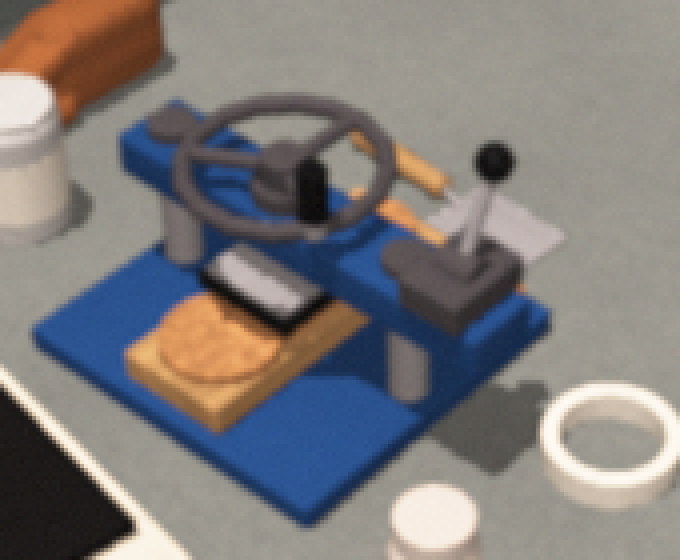

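Run:
```python
from h import *
def tri(a,b):
    o1,d1=ray('top',*a);o2,d2=ray('scene',*b)
    s=np.linalg.lstsq(np.c_[d1,-d2],o2-o1,rcond=None)[0];p,q=o1+s[0]*d1,o2+s[1]*d2
    return (p+q)/2,np.linalg.norm(p-q)
T=lambda x,y:((x+.5)/4-.5+290,(y+.5)/4-.5+160);S=lambda x,y:((x+.5)/4-.5+210,(y+.5)/4-.5+170)
print('ring',at('top',*T(386.5,233.5),.163))
print('hubtop',at('top',*T(387,233),.17),tri(T(387,233),S(283,160)))
print('hnd',at('top',*T(272,178),.212),tri(T(272,178),S(312,160)))
print('knob',tri(T(122,323),S(494,162)))
print('ringscene',at('scene',*S(284.5,168),.163))
c=[at('top',*T(*p),.022)[:2] for p in((113,97),(537,28),(614,437),(186,512))];print(c,np.mean(c,0))
for i in(0,3):
    d=c[0]-c[1] if i==0 else c[3]-c[2];print(np.degrees(np.arctan2(-d[0],d[1])),np.linalg.norm(d))
C=np.array([.585,-.137])
for nm,p in(('lkblock',T(107,283)),):print(nm,at('top',*p,.16))
print('tape',at('top',*T(-10,425),.02), 'can',at('top',483,191,.11),'jar',at('top',278,197,.075))
```

```text
ring [ 0.58594409 -0.13663028  0.163     ]
hubtop [ 0.58522459 -0.13609361  0.17      ] (array([ 0.58681564, -0.13750978,  0.16504481]), np.float64(0.0023942161422300817))
hnd [ 0.6095192  -0.07036304  0.212     ] (array([ 0.61010612, -0.07135795,  0.2170304 ]), np.float64(0.0038547232087601576))
knob (array([0.53110883, 0.01043649, 0.22598568]), np.float64(0.000399427800599643))
ringscene [ 0.59043953 -0.13312733  0.163     ]
[array([0.69305904, 0.01450484]), array([ 0.7343496 , -0.25000293]), array([ 0.4793219 , -0.28903789]), array([ 0.43655244, -0.02737183])] [ 0.58582074 -0.13797695]
8.872458358269993 0.2677111741517937
9.28293870686035 0.2651383650686408
lkblock [0.56018622 0.01858038 0.16      ]
tape [0.49067724 0.091429   0.02      ] can [ 0.65472814 -0.3695778   0.11      ] jar [0.65137755 0.10953892 0.075     ]
```

>>> {"api": "send_rows", "payload": {
  "linear": [
    [0, 0, -0.025],
    [0, 0, -0.025],
    [-0.0295, -0.0425, 0],
    [-0.0295, -0.0425, 0],
    [-0.0295, -0.0425, 0],
    [-0.0295, -0.0425, 0],
    [-0.0295, -0.0425, 0],
    [-0.0295, -0.0425, 0]
  ],
  "twist": [
    [0, 0, -0.816],
    [0, 0, -0.816],
    [0, 0, 0],
    [0, 0, 0],
    [0, 0, 0],
    [0, 0, 0],
    [0, 0, 0],
    [0, 0, 0]
  ],
  "gripper": [0, 0, 0, 0, 0, 0, 0, 0]
}}

```text
time: 1.1
ee_pos: [0.3321, 0.2714, 0.2951]
tcp_rot: [-180.0, -0.0, -180.0]
wrist_force: [0.6, 1.2, 0.2]
opening: -0.0
grasp_force: 0.0
```

>>> {"api": "send_rows", "payload": {
  "linear": [
    [-0.0295, -0.0425, 0],
    [-0.0295, -0.0425, 0],
    [-0.0295, -0.0425, 0],
    [-0.0295, -0.0425, 0],
    [-0.0295, -0.0425, 0],
    [-0.0295, -0.0425, 0],
    [-0.0295, -0.0425, 0],
    [0, 0, 0]
  ],
  "twist": [
    [0, 0, 0],
    [0, 0, 0],
    [0, 0, 0],
    [0, 0, 0],
    [0, 0, 0],
    [0, 0, 0],
    [0, 0, 0],
    [0, 0, 0]
  ],
  "gripper": [0, 0, 0, 0, 0, 0, 0, 0]
}}

```text
time: 2.1
ee_pos: [0.5392, -0.0272, 0.2936]
tcp_rot: [-180.0, -0.1, 179.8]
wrist_force: [0.2, 0.0, 0.2]
opening: -0.0003
grasp_force: 0.0
```

Run:
```python
from h import *
print(bot.get_obs()['q'])
b=cv2.cvtColor(camera('scene'),cv2.COLOR_RGB2BGR)
cv2.imwrite('pics/s2.png',cv2.resize(b[110:310,200:400],None,fx=3,fy=3,interpolation=3))
```

```text
[-2.88135938e+00  5.10653377e+00  1.56607276e+01  1.00686350e+02
 -2.04282281e-02 -2.67561415e+00]
```

View pics/s2.png

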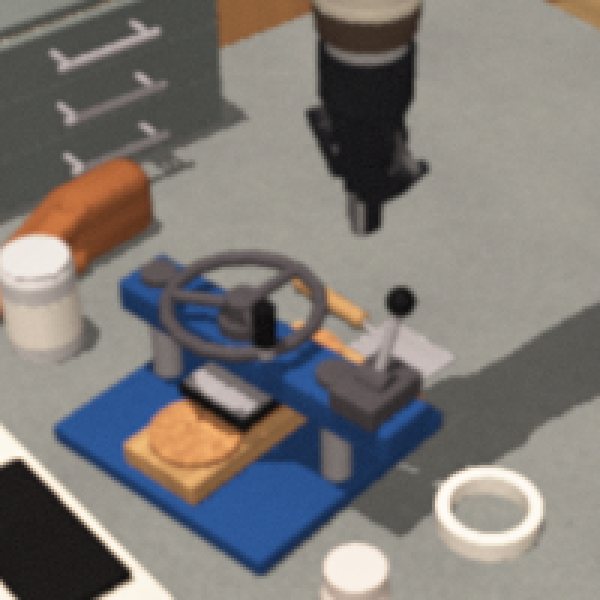

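>>> {"api": "send_rows", "payload": {
  "linear": [
    [-0.029, -0.042, 0],
    [0, 0, 0],
    [0, 0, 0.0455],
    [0, 0, 0.0455],
    [0, 0, 0]
  ],
  "twist": [
    [0, 0, 0],
    [0, 0, 0],
    [0, 0, 0],
    [0, 0, 0],
    [0, 0, 0]
  ],
  "gripper": [0, 0, 0, 0, 0]
}}

```text
time: 2.78
ee_pos: [0.5648, -0.0652, 0.2014]
tcp_rot: [179.9, -0.3, -179.9]
wrist_force: [-0.1, 0.3, 0.9]
opening: -0.0002
grasp_force: 0.0
```

Run:
```python
from h import *
print(bot.get_obs()['ee_pos'],bot.get_obs()['wrist_force'])
a=np.radians(np.r_[105:-260:-8]);C=np.array([.586,-.137])
w=np.round((C+.07*np.c_[np.cos(a),np.sin(a)])*2000)/2000
d=np.diff(w,axis=0)
for i in range(0,len(d),8):print(np.degrees(a[min(i+8,len(d))]),w[min(i+8,len(d))],[[round(-x,4),round(y,4),0] for x,y in d[i:i+8].tolist()])
```

```text
[ 0.56479023 -0.06520537  0.20139453] [-0.08636891  0.27433215  0.92578867]
41.0 [ 0.639 -0.091] [[-0.0095, 0.002, 0], [-0.0095, 0.0005, 0], [-0.01, -0.001, 0], [-0.0095, -0.002, 0], [-0.009, -0.0035, 0], [-0.0085, -0.005, 0], [-0.008, -0.0055, 0], [-0.007, -0.007, 0]]
-23.0 [ 0.6505 -0.1645] [[-0.0055, -0.008, 0], [-0.005, -0.0085, 0], [-0.0035, -0.009, 0], [-0.002, -0.0095, 0], [-0.001, -0.01, 0], [0.0005, -0.0095, 0], [0.002, -0.0095, 0], [0.003, -0.0095, 0]]
-87.0 [ 0.5895 -0.207 ] [[0.0045, -0.0085, 0], [0.0055, -0.008, 0], [0.007, -0.007, 0], [0.0075, -0.0065, 0], [0.008, -0.005, 0], [0.009, -0.0035, 0], [0.0095, -0.0025, 0], [0.01, -0.0015, 0]]
-151.0 [ 0.525 -0.171] [[0.0095, 0.0005, 0], [0.0095, 0.0015, 0], [0.0095, 0.0025, 0], [0.009, 0.0045, 0], [0.008, 0.005, 0], [0.0075, 0.0065, 0], [0.0065, 0.0075, 0], [0.005, 0.008, 0]]
-215.0 [ 0.5285 -0.097 ] [[0.0045, 0.009, 0], [0.0025, 0.0095, 0], [0.0015, 0.0095, 0], [0.0005, 0.0095, 0], [-0.0015, 0.01, 0], [-0.0025, 0.0095, 0], [-0.0035, 0.009, 0], [-0.005, 0.008, 0]]
-255.00000000000003 [ 0.568  -0.0695] [[-0.0065, 0.0075, 0], [-0.007, 0.007, 0], [-0.008, 0.0055, 0], [-0.0085, 0.0045, 0], [-0.0095, 0.003, 0]]
```

>>> {"api": "send_rows", "payload": {
  "linear": [
    [-0.0125, -0.0015, 0],
    [-0.0095, 0.0005, 0],
    [-0.01, -0.001, 0],
    [-0.0095, -0.002, 0],
    [-0.009, -0.0035, 0],
    [-0.0085, -0.005, 0],
    [-0.008, -0.0055, 0],
    [-0.007, -0.007, 0]
  ],
  "twist": [
    [0, 0, 0],
    [0, 0, 0],
    [0, 0, 0],
    [0, 0, 0],
    [0, 0, 0],
    [0, 0, 0],
    [0, 0, 0],
    [0, 0, 0]
  ],
  "gripper": [0, 0, 0, 0, 0, 0, 0, 0]
}}

```text
time: 3.78
ee_pos: [0.6414, -0.092, 0.204]
tcp_rot: [180.0, -0.0, 180.0]
wrist_force: [-3.6, 2.0, -0.2]
opening: 0.0001
grasp_force: 1.4
```

Run:
```python
from h import *
o=bot.get_obs();print(o['ee_pos'],o['wrist_force'])
b=cv2.cvtColor(camera('scene'),cv2.COLOR_RGB2BGR)
cv2.imwrite('pics/s3.png',cv2.resize(b[110:310,200:400],None,fx=3,fy=3,interpolation=3))
```

```text
[ 0.64135205 -0.09201201  0.20395714] [-3.63536425  2.01669378 -0.22601913]
```

View pics/s3.png

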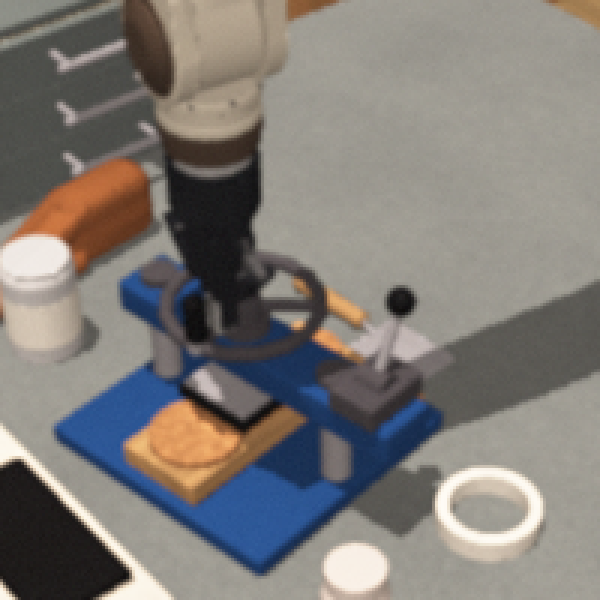

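The handle (crop 195,318) is being pushed ahead of the fingers (228,315). I'll continue the sweep.

>>> {"api": "send_rows", "payload": {
  "linear": [
    [-0.004, -0.008, 0],
    [-0.005, -0.0085, 0],
    [-0.0035, -0.009, 0],
    [-0.002, -0.0095, 0],
    [-0.001, -0.01, 0],
    [0.0005, -0.0095, 0],
    [0.002, -0.0095, 0],
    [0.003, -0.0095, 0]
  ],
  "twist": [
    [0, 0, 0],
    [0, 0, 0],
    [0, 0, 0],
    [0, 0, 0],
    [0, 0, 0],
    [0, 0, 0],
    [0, 0, 0],
    [0, 0, 0]
  ],
  "gripper": [0, 0, 0, 0, 0, 0, 0, 0]
}}

```text
time: 4.82
ee_pos: [0.6511, -0.1658, 0.2043]
tcp_rot: [-180.0, 0.0, -180.0]
wrist_force: [0.8, 3.2, -0.2]
opening: -0.0002
grasp_force: 1.1
```

>>> {"api": "send_rows", "payload": {
  "linear": [
    [0.0045, -0.0085, 0],
    [0.0055, -0.008, 0],
    [0.007, -0.007, 0],
    [0.0075, -0.0065, 0],
    [0.008, -0.005, 0],
    [0.009, -0.0035, 0],
    [0.0095, -0.0025, 0],
    [0.01, -0.0015, 0]
  ],
  "twist": [
    [0, 0, 0],
    [0, 0, 0],
    [0, 0, 0],
    [0, 0, 0],
    [0, 0, 0],
    [0, 0, 0],
    [0, 0, 0],
    [0, 0, 0]
  ],
  "gripper": [0, 0, 0, 0, 0, 0, 0, 0]
}}

```text
time: 5.82
ee_pos: [0.5895, -0.2077, 0.2045]
tcp_rot: [-180.0, 0.0, -180.0]
wrist_force: [3.3, 1.2, 0.5]
opening: -0.0003
grasp_force: 1.5
```

On track with pushing forces of about 3.5 N.

>>> {"api": "send_rows", "payload": {
  "linear": [
    [0.0095, 0.001, 0],
    [0.0095, 0.0015, 0],
    [0.0095, 0.0025, 0],
    [0.009, 0.0045, 0],
    [0.008, 0.005, 0],
    [0.0075, 0.0065, 0],
    [0.0065, 0.0075, 0],
    [0.005, 0.008, 0]
  ],
  "twist": [
    [0, 0, 0],
    [0, 0, 0],
    [0, 0, 0],
    [0, 0, 0],
    [0, 0, 0],
    [0, 0, 0],
    [0, 0, 0],
    [0, 0, 0]
  ],
  "gripper": [0, 0, 0, 0, 0, 0, 0, 0]
}}

```text
time: 6.82
ee_pos: [0.5249, -0.1708, 0.2043]
tcp_rot: [-180.0, -0.0, 180.0]
wrist_force: [0.8, -1.6, 0.1]
opening: -0.0
grasp_force: 1.0
```

>>> {"api": "send_rows", "payload": {
  "linear": [
    [0.0045, 0.009, 0],
    [0.0025, 0.0095, 0],
    [0.0015, 0.0095, 0],
    [0.0005, 0.0095, 0],
    [-0.0015, 0.01, 0],
    [-0.0025, 0.0095, 0],
    [-0.0035, 0.009, 0],
    [-0.005, 0.008, 0]
  ],
  "twist": [
    [0, 0, 0],
    [0, 0, 0],
    [0, 0, 0],
    [0, 0, 0],
    [0, 0, 0],
    [0, 0, 0],
    [0, 0, 0],
    [0, 0, 0]
  ],
  "gripper": [0, 0, 0, 0, 0, 0, 0, 0]
}}

```text
time: 7.82
ee_pos: [0.5291, -0.0964, 0.2042]
tcp_rot: [180.0, -0.0, -180.0]
wrist_force: [-1.0, -2.1, -0.2]
opening: -0.0004
grasp_force: 0.9
```

Run:
```python
from h import *
o=bot.get_obs();print(o['ee_pos'],o['wrist_force'])
b=cv2.cvtColor(camera('scene'),cv2.COLOR_RGB2BGR)
cv2.imwrite('pics/s4.png',cv2.resize(b[170:270,220:360],None,fx=5,fy=5,interpolation=3))
```

```text
[ 0.52908024 -0.09638613  0.20416624] [-0.96089143 -2.13339983 -0.16554815]
```

View pics/s4.png

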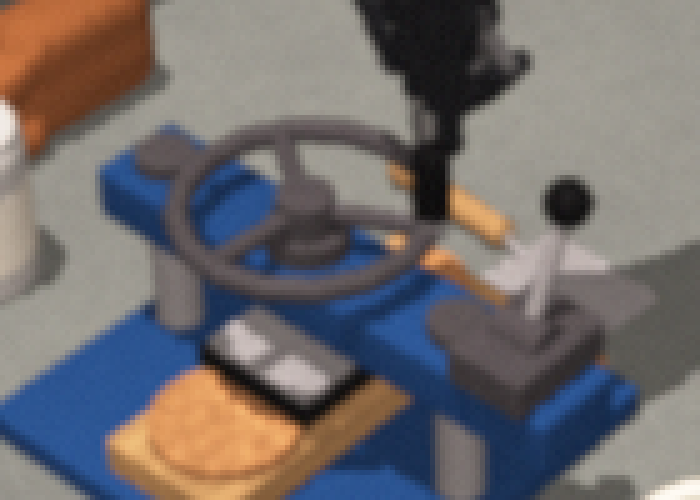

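The handle (crop 431,185) is ahead of the finger at about 120°, and the knob is clear. Going on to finger angle 105°, then I'll measure the handle.

>>> {"api": "send_rows", "payload": {
  "linear": [
    [-0.0065, 0.007, 0],
    [-0.007, 0.007, 0],
    [-0.008, 0.0055, 0],
    [-0.0085, 0.0045, 0],
    [-0.0085, 0.0025, 0],
    [0, 0, 0],
    [0, 0, 0]
  ],
  "twist": [
    [0, 0, 0],
    [0, 0, 0],
    [0, 0, 0],
    [0, 0, 0],
    [0, 0, 0],
    [0, 0, 0],
    [0, 0, 0]
  ],
  "gripper": [0, 0, 0, 0, 0, 0, 0]
}}

```text
time: 8.75
ee_pos: [0.5677, -0.0706, 0.2043]
tcp_rot: [180.0, 0.0, -180.0]
wrist_force: [-0.5, -0.1, -0.3]
opening: -0.0001
grasp_force: 0.0
```

Run:
```python
from h import *
o=bot.get_obs();print(o['ee_pos'],o['wrist_force'])
b=cv2.cvtColor(camera('scene'),cv2.COLOR_RGB2BGR)
cv2.imwrite('pics/s5raw.png',b)
a=cv2.imread('pics/scene0.png')
v=lambda i:cv2.resize(i[180:250,250:330],None,fx=8,fy=8,interpolation=3)[:, :]
x=np.vstack([v(a)[:,:],v(b)]);x=np.hstack([v(a)[:,:400],v(b)[:,:400]]);cv2.imwrite('pics/s5.png',x)
C=np.array([.586,-.137])
for t in range(60,110,5):
    r=np.radians(t);p=np.r_[C+.07*np.array([np.cos(r),np.sin(r)]),.212];print(t,proj('scene',p),proj('scene',p-[0,0,.042]))
```

```text
[ 0.56771003 -0.07056855  0.20430681] [-0.49558516 -0.07315155 -0.33322791]
60 (np.float64(283.8157580152932), np.float64(212.06767804721443)) (np.float64(284.4170925590636), np.float64(224.77714452737882))
65 (np.float64(286.1943618638631), np.float64(211.7539416548705)) (np.float64(286.74768338236436), np.float64(224.459958167808))
70 (np.float64(288.5233403154983), np.float64(211.31386173978643)) (np.float64(289.02957500659636), np.float64(224.0154811174578))
75 (np.float64(290.78323837817595), np.float64(210.75154397624453)) (np.float64(291.243739824931), np.float64(223.447843858228))
80 (np.float64(292.9553710407381), np.float64(210.07219096400019)) (np.float64(293.3719001150635), np.float64(222.76227874087851))
85 (np.float64(295.02201276043655), np.float64(209.28203116895466)) (np.float64(295.3967125017092), np.float64(221.9650491332344))
90 (np.float64(296.9665692149874), np.float64(208.38823578563813)) (np.float64(297.30193532442934), np.float64(221.0633665057058))
95 (np.float64(298.77372886847843), np.float64(207.3988255031794)) (np.float64(299.07257653939024), np.float64(220.06529741062192))
100 (np.float64(300.42959252512804), np.float64(206.3225693106368)) (np.float64(300.69502038054185), np.float64(218.97966246570655))
105 (np.float64(301.9217796940518), np.float64(205.16887755325834)) (np.float64(302.1571316266627), np.float64(217.81592952890983))
```

View pics/s5.png

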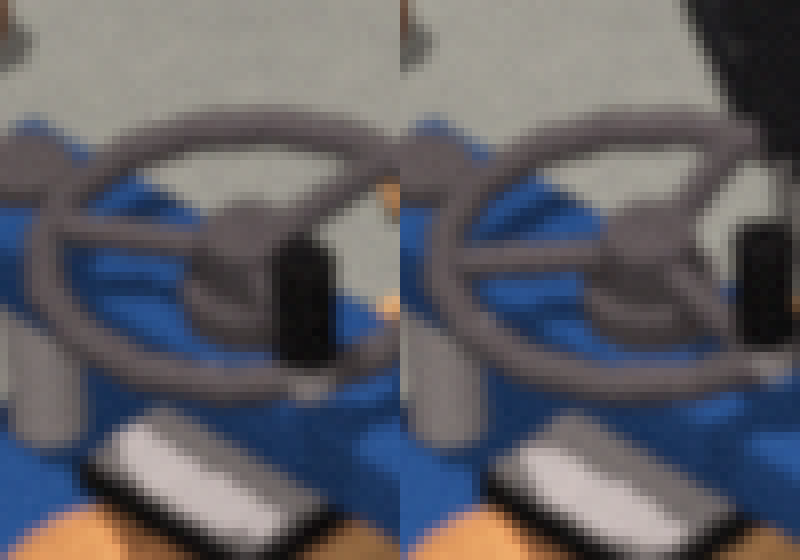

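Handle columns are about 288 at the start (left half) and 295.6 now (right half). That puts it about 17° short, so the fingers need another 19.5 mm in +x.

>>> {"api": "send_rows", "payload": {
  "linear": [
    [-0.0065, 0.0015, 0],
    [-0.0065, 0.001, 0],
    [-0.0065, 0.0005, 0],
    [0, 0, 0],
    [0, 0, 0],
    [0, 0, 0]
  ],
  "twist": [
    [0, 0, 0],
    [0, 0, 0],
    [0, 0, 0],
    [0, 0, 0],
    [0, 0, 0],
    [0, 0, 0]
  ],
  "gripper": [0, 0, 0, 0, 0, 0]
}}

```text
time: 9.55
ee_pos: [0.5871, -0.0676, 0.2044]
tcp_rot: [180.0, 0.0, -180.0]
wrist_force: [-0.7, 0.4, 0.3]
opening: -0.0003
grasp_force: 0.0
```

Run:
```python
from h import *
o=bot.get_obs();print(o['ee_pos'],o['wrist_force'])
b=cv2.cvtColor(camera('scene'),cv2.COLOR_RGB2BGR);cv2.imwrite('pics/s6raw.png',b)
for n in('scene0','s5raw','s6raw'):
    g=cv2.imread(f'pics/{n}.png')[213:222,275:305].max(2).astype(float).mean(0)
    w=np.clip(70-g,0,None);print(n,(w*np.arange(275,305)).sum()/w.sum(),g.astype(int))
```

```text
[ 0.58706284 -0.06755589  0.20436051] [-0.66423711  0.39598078  0.30336772]
scene0 287.175611210495 [ 69  68  68  69  69  68  72  74  62  38  20  18  19  20  17  17  49 109
 140 145 143 143 147 157 158 149 133 114  98  92]
s5raw 295.1136363636364 [ 70  70  70  70  70  70  69  70  73  74  74  74  76  82  92 101  76  35
  16  16  17  16  15  24  66 111 118  96  76  70]
s6raw 288.51641705069125 [ 72  70  71  71  70  70  73  77  79  63  37  20  18  19  19  17  16  33
  67  92  99  94  96 111 118 114 107  95  79  71]
```

About 1 px (2°) short of the start. I'll push 2.5 mm more, back off, rise, and travel to the front of the lever.

>>> {"api": "send_rows", "payload": {
  "linear": [
    [-0.0025, 0, 0],
    [0, 0, 0],
    [0, 0, 0],
    [0.012, 0, 0],
    [0.012, 0, 0],
    [0, 0, -0.045],
    [0, 0, -0.045],
    [0, 0, 0]
  ],
  "twist": [
    [0, 0, 0],
    [0, 0, 0],
    [0, 0, 0],
    [0, 0, 0],
    [0, 0, 0],
    [0, 0, 0],
    [0, 0, 0],
    [0, 0, 0]
  ],
  "gripper": [0, 0, 0, 0, 0, 0, 0, 0]
}}

```text
time: 10.6
ee_pos: [0.5656, -0.0678, 0.2985]
tcp_rot: [-180.0, 0.4, 180.0]
wrist_force: [0.2, 0.1, -0.7]
opening: 0.0
grasp_force: 0.0
```

>>> {"api": "send_rows", "payload": {
  "linear": [
    [0.04, 0.0365, 0],
    [0.04, 0.0365, 0],
    [0, 0, 0],
    [0, 0, 0]
  ],
  "twist": [
    [0, 0, 0],
    [0, 0, 0],
    [0, 0, 0],
    [0, 0, 0]
  ],
  "gripper": [0, 0, 0, 0]
}}

```text
time: 11.1
ee_pos: [0.4853, 0.0053, 0.2941]
tcp_rot: [-180.0, 0.0, -180.0]
wrist_force: [0.6, -0.5, -0.5]
opening: 0.0001
grasp_force: 0.0
```

Run:
```python
from h import *
o=bot.get_obs();print(o['ee_pos'],o['wrist_force'])
b=cv2.cvtColor(camera('scene'),cv2.COLOR_RGB2BGR);cv2.imwrite('pics/s7raw.png',b)
for n in('scene0','s7raw'):
    g=cv2.imread(f'pics/{n}.png')[213:222,275:305].max(2).astype(float).mean(0)
    print(n,g.astype(int))
a=cv2.imread('pics/scene0.png');v=lambda i:cv2.resize(i[140:260,250:350],None,fx=4,fy=4,interpolation=3)
cv2.imwrite('pics/s7.png',np.hstack([v(a),v(b)]))
```

```text
[0.48529462 0.00530139 0.29409105] [ 0.60287572 -0.49073124 -0.49264537]
scene0 [ 69  68  68  69  69  68  72  74  62  38  20  18  19  20  17  17  49 109
 140 145 143 143 147 157 158 149 133 114  98  92]
s7raw [ 72  70  70  70  71  70  73  78  77  54  28  18  19  19  18  16  31  79
 126 146 148 146 151 159 162 151 136 118 102  96]
```

View pics/s7.png

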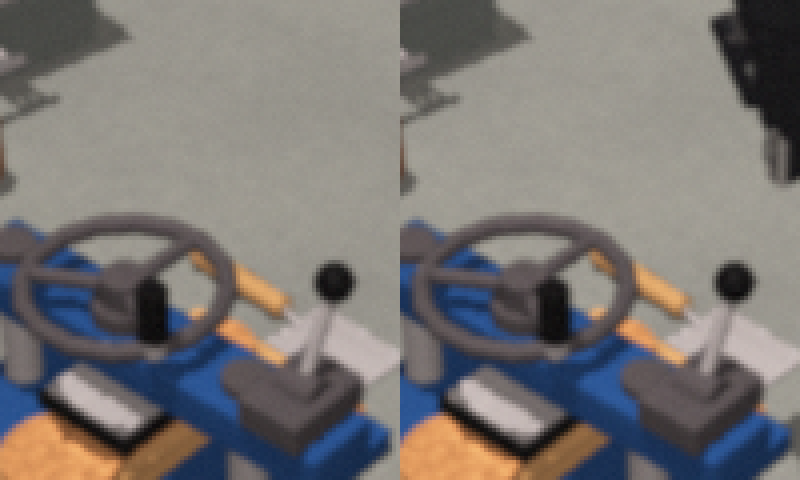

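The handle matches its start to within about 0.5 px and the lever knob (734,280) is unmoved. Now the lever.

>>> {"api": "send_rows", "payload": {
  "linear": [
    [0, -0.001, 0.0365],
    [0, 0, 0.0365],
    [0, 0, 0],
    [-0.011, 0.0018, 0],
    [-0.011, 0.0018, 0],
    [-0.011, 0.0018, 0],
    [-0.011, 0.0018, 0],
    [-0.011, 0.0018, 0]
  ],
  "twist": [
    [0, 0, 0],
    [0, 0, 0],
    [0, 0, 0],
    [0, 0, 0],
    [0, 0, 0],
    [0, 0, 0],
    [0, 0, 0],
    [0, 0, 0]
  ],
  "gripper": [0, 0, 0, 0, 0, 0, 0, 0]
}}

```text
time: 12.15
ee_pos: [0.5414, 0.0135, 0.2213]
tcp_rot: [-180.0, -0.0, -180.0]
wrist_force: [-0.6, 1.0, 0.3]
opening: 0.0
grasp_force: 0.5
```

>>> {"api": "send_rows", "payload": {
  "linear": [
    [-0.011, 0.0018, 0],
    [-0.009, 0.0014, 0],
    [-0.008, 0.0012, 0],
    [-0.004, 0.0006, 0],
    [0, 0, 0],
    [0, 0, 0]
  ],
  "twist": [
    [0, 0, 0],
    [0, 0, 0],
    [0, 0, 0],
    [0, 0, 0],
    [0, 0, 0],
    [0, 0, 0]
  ],
  "gripper": [0, 0, 0, 0, 0, 0]
}}

```text
time: 12.9
ee_pos: [0.5725, 0.0183, 0.2215]
tcp_rot: [-180.0, 0.0, 180.0]
wrist_force: [0.9, -0.1, 0.3]
opening: -0.0001
grasp_force: 0.0
```

>>> {"api": "send_rows", "payload": {
  "linear": [
    [-0.002, 0.0003, 0],
    [-0.002, 0.0003, 0],
    [0, 0, 0],
    [0, 0, 0]
  ],
  "twist": [
    [0, 0, 0],
    [0, 0, 0],
    [0, 0, 0],
    [0, 0, 0]
  ],
  "gripper": [0, 0, 0, 0]
}}

```text
time: 13.4
ee_pos: [0.5743, 0.0186, 0.2214]
tcp_rot: [-180.0, -0.2, 180.0]
wrist_force: [-13.7, -1.7, 3.8]
opening: 0.0001
grasp_force: 6.9
```

Run:
```python
from h import *
b=cv2.cvtColor(camera('scene'),cv2.COLOR_RGB2BGR)
cv2.imwrite('pics/s8.png',cv2.resize(b[160:260,250:350],None,fx=5,fy=5,interpolation=3))
C=np.array([.586,-.137]);y=np.radians(9.1);X=np.array([np.cos(y),np.sin(y)]);Y=np.array([-X[1],X[0]])
for l in(0,.8,.88,1.):
    s=.075*np.sin(l-.5);p=np.r_[C+.155*Y+s*X,.157+.075*np.cos(l-.5)];u=np.array(proj('scene',p));print(l,p,(u-[250,160])*5)
```

```text
0 [0.52598114 0.01036226 0.22281869] [423.444963   251.50560954]
0.8 [0.58337055 0.01955456 0.22865024] [348.01528993 297.6434177 ]
0.88 [0.5889544  0.02044894 0.22664985] [340.42139763 306.32785783]
1.0 [0.59698985 0.02173602 0.22281869] [329.44977218 320.3685912 ]
```

View pics/s8.png

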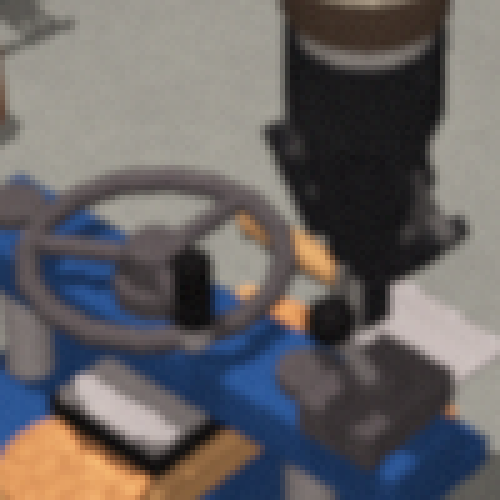

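The knob at (331,320) matches the far stop (329,320), and the 13.7 N push shows it's hard against it. Backing off and rising.

>>> {"api": "send_rows", "payload": {
  "linear": [
    [0.01, -0.0016, 0],
    [0.02, -0.003, 0],
    [0.03, -0.005, 0],
    [0.03, -0.005, 0],
    [0, 0, -0.045],
    [0, 0, -0.045],
    [0, 0, 0],
    [0, 0, 0]
  ],
  "twist": [
    [0, 0, 0],
    [0, 0, 0],
    [0, 0, 0],
    [0, 0, 0],
    [0, 0, 0],
    [0, 0, 0],
    [0, 0, 0],
    [0, 0, 0]
  ],
  "gripper": [0, 0, 0, 0, 0, 0, 0, 0]
}}

```text
time: 14.45
ee_pos: [0.4866, 0.0043, 0.311]
tcp_rot: [180.0, 0.0, 180.0]
wrist_force: [0.3, 0.0, -0.2]
opening: -0.0004
grasp_force: 0.0
```

Run:
```python
from h import *
from workcell import ticket
b=cv2.cvtColor(camera('scene'),cv2.COLOR_RGB2BGR)
g=b[213:222,275:305].max(2).mean(0);print(g.astype(int))
m=(b[217:232,308:324].max(2)<45);print(np.argwhere(m).mean(0)+[217,308],m.sum(),'expect row 224 col 316')
print(bot.get_obs()['wrist_force'],ticket.job_done())
```

```text
[ 72  70  70  71  69  71  73  78  78  55  27  18  19  19  19  17  31  79
 126 145 148 146 151 159 161 152 136 118 101  96]
[223.96551724 315.65517241] 58 expect row 224 col 316
the job is handed in; nothing more can be done
[-0.60948408  0.06266438 -0.93567715] None
```

The job is handed in: camera checks put the wheel one full clockwise turn on, with its handle within about 0.5 px of its start, and the lock lever at its far stop; the arm was clear, but I did not measure the bystanders afterwards.

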